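# Load-hold a scraper blade in the bench hardness tester

## Task

Check the hardness of the scraper blade: slide it flat into the slot of the bench hardness tester, bevelled end first, until it is fully home against the end stop, and let go of it. Then push the tester's sprung lever down until it is level, so that the foot loads the blade and the dial pointer stands within the black arc at the top of the dial, and finish while still holding the lever down there for the reading. Leave the other tools on the bench where they are.

Things in the scene. Friction and masses are not known exactly. Their poses are not given: they have to be found in the camera images.
- blade: Loose flat steel scraper blade, 150 mm long, 5 mm thick, about 0.19 kg, lying flat. x along its length to the bevelled end, z up; origin: centre of its underside. 34 mm wide from x = -30 to +66 mm, then a bevel on the upper side to the edge at +75; tapers from -30 to an 18 mm wide tang, -42 to -75, with a small dark hole. Starts with the bevel pointing away from the robot, up to 0.5 rad either way.
- blade_tip (a point): Middle of the blade's cutting edge, at its underside (x = +75 mm from the blade's origin); axes as the blade's.
- tester: Grey bench hardness tester, fixed. Origin on the bench under the test foot; x along the slot, away from the robot (insertion direction; turned up to 0.15 rad), y left. Base and table reach 75 mm from it towards the robot; the table is 70 mm wide, its flat top 60 mm above the bench. The head begins 18 mm in front of the origin, 164 mm up; the dial gauge hangs under it on the ram. Head and column reach 250 mm.
- slot_mouth (a point): Centre of the slot's floor at its mouth: 46 mm in front of the tester's origin, 60 mm above the bench; axes as the tester's. The slot is 37 mm wide and 8 mm high; lips over its sides leave the middle 27 mm open above, so the blade goes in only endways. In front of the mouth the side cheeks flare out for 16 mm and the floor runs on 16 mm, then slopes down.
- slot_stop (a point): Centre of the slot's floor at the face of the end stop, 66 mm beyond the mouth; axes as the tester's. Fully home, the blade's cutting edge touches it and its origin is 75 mm in front of it.
- press_lever (a joint): Lever angle, rad: 0 at rest, sloping up to the right by 0.45; 0.45 level; 0.60 bottom stop. Its axis runs along the tester's x, 40 mm left of the slot's centre line, 235 mm above the bench. A spring returns it when let go. It lowers the foot 40 mm per rad; the foot meets a blade at about 0.28. Pushing at the knob takes about 5 N at first, 11 N when level.
- lever_knob (a point): Centre of the black ball knob, 34 mm across, at the lever's right-hand end, 170 mm from the lever's axis; moves with the lever. At rest it is 309 mm above the bench and 113 mm right of the tester's origin; with the lever level 235 mm above the bench and 130 mm right of it. Its top is free to be pushed from above.
- test_foot: Round steel foot, 11 mm across, under the ram, 20 mm in front of the end stop; origin at its lower face, at rest 76 mm above the bench. Sprung, 2 N per mm; its deflection turns the dial pointer from 80 degrees left of upright (no load) to upright at about 15 N, reached with the lever level and the blade under the foot. The dial's black arc spans 23 degrees either side of upright.
- pliers_2: Pliers, 163 mm long, loose, to be left alone; origin at the middle.
- driver_1: Screwdriver, 210 mm long, loose, to be left alone; origin at the middle.
- spanner_3: Spanner, 228 mm long, loose, to be left alone; origin at the middle.
- tape_measure: Tape measure, 79 x 38 x 62 mm, loose, to be left alone; origin under its middle.
Mind the look-alikes: they are no part of the job. Leave any red look-alike of the blade alone.

How it is judged:
By the outcome, as a careful person would: the job done as asked, in the order asked, and still so for the second after the job is handed in, while the arm keeps its last pose, push and grip.
It also fails if it takes over 58 s, if anything falls off the work surface, if the arm or the gripper's body presses on something with over 40 N, if the wrist force passes 120 N, or if a joint passes its speed limit or range.

## Robot

A 6-joint arm with a two-finger parallel gripper is mounted at the origin on a cart in front of the work surface, level with it; the furniture and walls round the work are solid. World frame = base frame: x ahead of the robot, y to its left, z up, the work surface at z = 0. Lengths are in m, angles in rad, forces in N, time in s.
With the tool pointing down it reaches from about 0.275 to 1 m from the base axis. Payload 8.4 kg.
Tool frame: the origin (TCP) lies on the centre line of the jaws, within the pads' length; the fingertips stand 17 mm ahead of it and the grasp point (between the pads) lies 2 mm behind it (bot.tcp_to_tips is the y of the fingertips in the tool frame, in m); y points along the fingers, z is the direction in which the jaws open and shut, and the axes are right-handed (so a half turn about y gives the same grasp; the last joint's range is limited). The gripper opens to 85 mm and grips with 20 to 120 N. Pads are 22 mm wide; open, the fingers measure 114 mm over their backs; the gripper's body (76 mm by 85 mm) begins 54 mm behind the grasp point. The pads swing forward as they close: fully open they stand 13 mm farther back than shut.
Start: joints at [-1.189, 0.353, 1.633, -0, 1.155, -0.002], TCP at [0.234, -0.58, 0.248] pointing down, gripper open.
Joint ranges: [-2.63, 2.63], [-0.92, 2.1], [0.06, 2.66], [-1.3, 4.44], [0, 2.69], [-3.02, 3.02]. Speed limits (rad/s): [2.22, 2.22, 2.79, 3.14, 3.14, 3.14].

## Interface

Orientations are given as a unit quaternion [x, y, z, w].
In Python, from workcell import bot, hand, kinematics, get_obs, vision, hand_in gives the robot as it stands. The module is installed in compiled form; this text tells all that it offers. Calls block until the motion is done:
- bot.reach(position, orientation): joint-space move of the TCP to a pose.
- bot.servo_line(position, ori=None, velocity=0.15): straight line of the TCP; ori=None keeps the orientation; velocity is the mean speed in m/s.
- bot.goto_joints(angles): joint-space move.
- hand.move_gripper(opening, strength=None): finger opening in m; strength is the grip in N (None keeps the last); returns when the fingers have stopped.
- bot.dwell(seconds).
- kinematics.solve_ik(position, orientation): joint angles nearest the present ones, or None.
- get_obs(): the state.
- vision.read_camera(name): name is "scene" or "top"; returns a dict with "frame" (384x512x3 uint8, red, green, blue), "intrinsics" (3x3 intrinsics, pixels), "view" (4x4, takes a point from world to camera coordinates). Camera axes: x right, y down, z forward; pixel columns grow to the right and rows downward; lengths in m; the calibration is good to about 2 mm. A picture is of the moment at which its call begins. There is no depth.
A pose or a line that the arm cannot do raises bot.IKError and nothing moves.
- hand_in(): hands the job in, once; it reports no verdict.
The state is a dict: "time_s": time; "joint_pos": joint angles; "joint_vel": joint speeds; "joint_efforts": joint torques, N m; "position": TCP position; "orientation": TCP orientation; "wrist_force": force on the tool from outside, world axes, zero at the start; "ft_torque": the same for the moment, N m; "gripper_width": finger opening in m.
Only numpy, scipy, OpenCV 4.12 (cv2) and the standard library are available. Lean on these libraries where they do the work, as an engineer would, in place of code of your own. Each camera call takes 0.05 s, during which the arm holds its last target.

## Working session

There is one attempt and no reset: what is moved stays moved. The work goes in short steps, each a Python script; the robot and the scene stay as the last script left them, time stands still between calls to the robot, and variables do not carry over. Pictures are saved under pics/ and viewed, and the job is handed in when it is done.

```bash
mkdir -p pics; ls
python3 - <<'E'
from workcell import bot, hand, kinematics, get_obs, vision
import cv2,numpy as np
for n in("scene","top"):
    d=vision.read_camera(n);cv2.imwrite(f"pics/{n}0.png",d["frame"][:,:,::-1])
    np.savez(f"{n}0.npz",**d)
    print(n,d["intrinsics"].tolist(),np.round(d["view"],4).tolist())
o=get_obs();print(o["time_s"],o["orientation"],o["gripper_width"],bot.tcp_to_tips)
E
```

```text
pics
scene [[473.08923364634694, 0.0, 266.32227281378715], [0.0, 473.08923364634694, 188.47821654405521], [0.0, 0.0, 1.0]] [[-0.9114, -0.4115, -0.0052, 0.4461], [-0.2724, 0.6127, -0.7419, 0.41], [0.3085, -0.6748, -0.6705, 1.0496], [0.0, 0.0, 0.0, 1.0]]
top [[402.08030878002023, 0.0, 260.5759247126329], [0.0, 402.08030878002023, 197.48956991617862], [0.0, 0.0, 1.0]] [[-0.0184, -0.9998, -0.0105, -0.1476], [-0.9956, 0.0193, -0.0919, 0.5882], [0.092, 0.0087, -0.9957, 1.3798], [0.0, 0.0, 0.0, 1.0]]
0.1 [-0.13496426  0.69457196 -0.69367739  0.13478173] 0.08544051076431212 0.017
```

View pics/scene0.png

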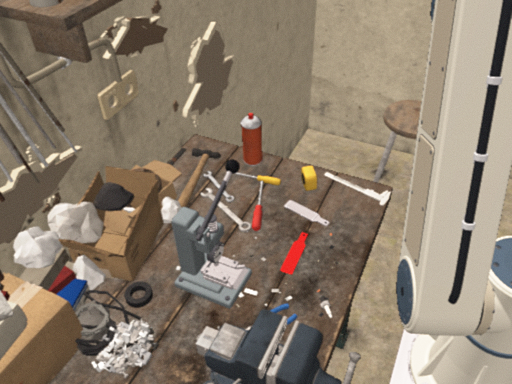

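View pics/top0.png

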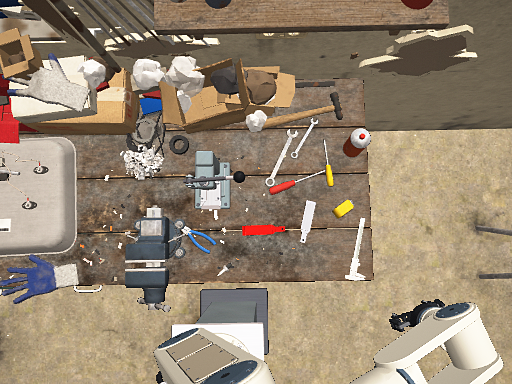

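The top view shows the blade near (307,222), tang towards the robot, and the tester near (212,180). The red look-alike is at (263,230). I'll zoom in for measurements.

Run:
```python
import cv2
a=cv2.imread("pics/top0.png");s=cv2.imread("pics/scene0.png")
cv2.imwrite("pics/ta.png",cv2.resize(a[140:260,170:330],None,fx=5,fy=5,interpolation=cv2.INTER_CUBIC))
cv2.imwrite("pics/sa.png",cv2.resize(s[150:310,165:345],None,fx=4.2,fy=3.7,interpolation=cv2.INTER_CUBIC) if 0 else cv2.resize(s[150:300,165:345],None,fx=4,fy=4,interpolation=cv2.INTER_CUBIC))
```

```text
(no output)
```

View pics/ta.png

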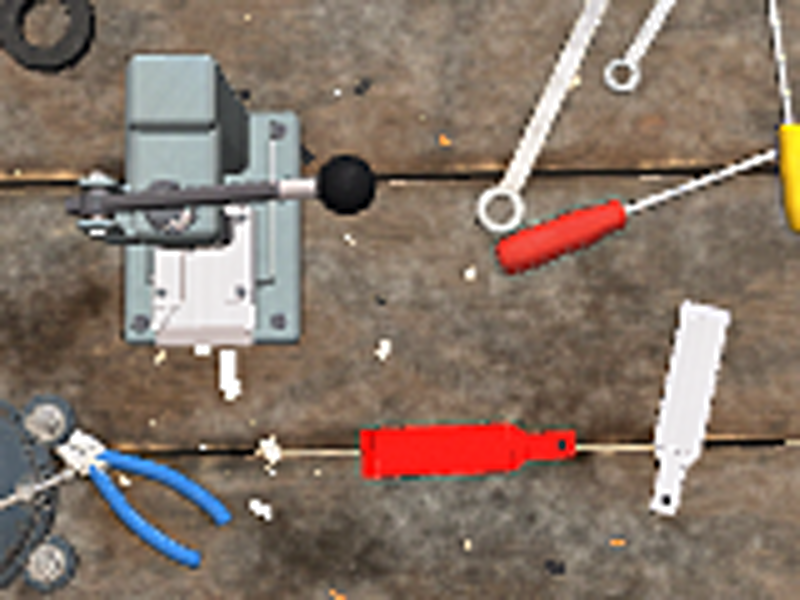

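View pics/sa.png

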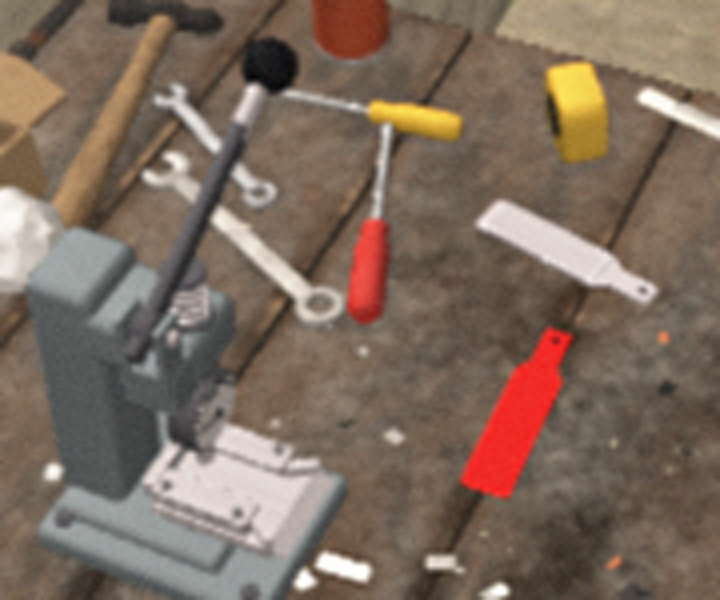

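Run:
```python
import cv2
a=cv2.imread("pics/top0.png");s=cv2.imread("pics/scene0.png")
cv2.imwrite("pics/tb.png",cv2.resize(a[170:215,190:250],None,fx=13,fy=13,interpolation=cv2.INTER_CUBIC))
cv2.imwrite("pics/sb.png",cv2.resize(s[235:305,170:260],None,fx=8.5,fy=8.5,interpolation=cv2.INTER_CUBIC))
```

```text
(no output)
```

View pics/tb.png

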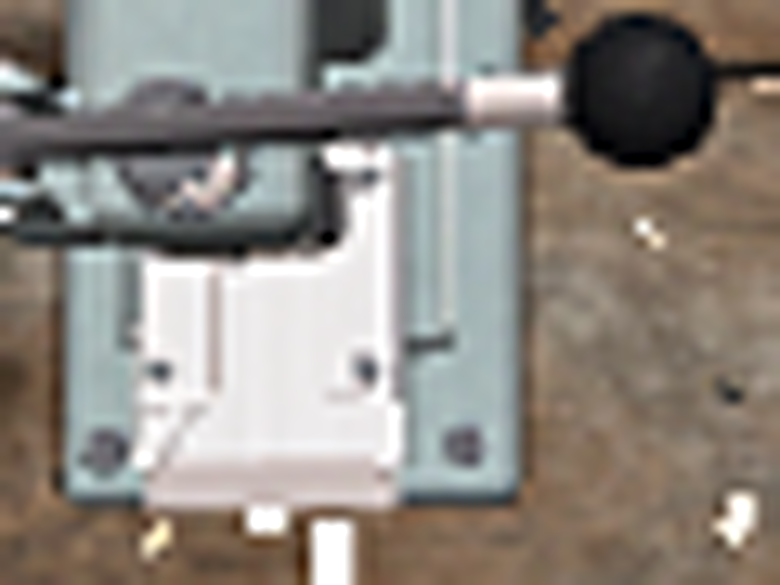

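View pics/sb.png

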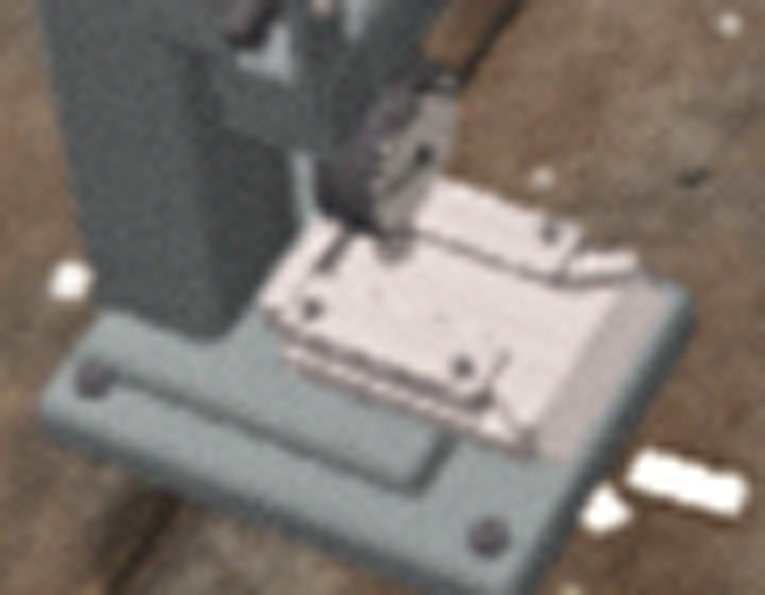

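```bash
cat > h.py <<'E'
import numpy as np,cv2
def cam(n,tag="0"):
    d=np.load(f"{n}{tag}.npz");return d["frame"],d["intrinsics"],d["view"]
def ray(K,V,uv):
    R=V[:3,:3];t=V[:3,3];uv=np.atleast_2d(uv).astype(float)
    d=np.c_[uv,np.ones(len(uv))]@np.linalg.inv(K).T@R
    return -R.T@t,d
def onz(K,V,uv,z):
    c,d=ray(K,V,uv);s=(z-c[2])/d[:,2];return c+d*s[:,None]
def proj(K,V,P):
    P=np.atleast_2d(P);q=(P@V[:3,:3].T+V[:3,3])@K.T;return q[:,:2]/q[:,2:]
def tri(ps):
    A=np.zeros((3,3));b=np.zeros(3)
    for K,V,uv in ps:
        c,d=ray(K,V,uv);d=d[0]/np.linalg.norm(d[0]);M=np.eye(3)-np.outer(d,d);A+=M;b+=M@c
    return np.linalg.solve(A,b)
E
python3 - <<'E'
from h import *
ft,Kt,Vt=cam("top");fs,Ks,Vs=cam("scene")
# blade
def bl(f,K,V,x0,x1,y0,y1,thr):
    g=f.astype(int).min(2);m=np.zeros(g.shape,np.uint8);m[y0:y1,x0:x1]=(g[y0:y1,x0:x1]>thr)
    n,l,st,c=cv2.connectedComponentsWithStats(m);i=1+np.argmax(st[1:,4]);m=(l==i).astype(np.uint8)
    ct=max(cv2.findContours(m,0,cv2.CHAIN_APPROX_NONE)[0],key=len)[:,0]
    ys,xs=np.nonzero(m);P=onz(K,V,np.c_[xs,ys],0.004)[:,:2]
    C=P.mean(0);w,e=np.linalg.eigh(np.cov((P-C).T));a=e[:,1]
    if a[0]<0:a=-a
    s=(P-C)@a;n=np.array([-a[1],a[0]]);t=(P-C)@n
    print(len(P),"C",C,"yaw",np.arctan2(a[1],a[0]),"s",s.min(),s.max(),"t",t.min(),t.max(),"mid",C+a*(s.max()+s.min())/2)
bl(ft,Kt,Vt,295,320,195,250,150)
bl(fs,Ks,Vs,280,332,195,232,150)
# knob
for n,(f,K,V),(x0,x1,y0,y1) in(("t",(ft,Kt,Vt),(228,252,165,190)),("s",(fs,Ks,Vs),(222,242,155,177))):
    g=f.astype(int).max(2);m=np.zeros(g.shape,np.uint8);m[y0:y1,x0:x1]=g[y0:y1,x0:x1]<48
    l=cv2.connectedComponentsWithStats(m);i=1+np.argmax(l[2][1:,4]);print(n,l[2][i],l[3][i])
    if n=="t":kt=l[3][i]
    else: ks=l[3][i]
print("knob",tri([(Kt,Vt,kt),(Ks,Vs,ks)]),onz(Kt,Vt,kt,.309),onz(Ks,Vs,ks,.309))
E
```

```text
355 C [ 0.50761252 -0.32104229] yaw -0.23791756369764444 s -0.08250057699123085 0.0665444833661724 t -0.01760662610242425 0.01685108168029452 mid [ 0.4998592  -0.31916203]
369 C [ 0.50799196 -0.32386426] yaw -0.23334675428572507 s -0.07955377926166438 0.06842550071067038 t -0.017672060506764325 0.018285625562745593 mid [ 0.50257862 -0.32257763]
t [234 171  18  12 110] [239.39090909 176.52727273]
s [226 160  13  13 132] [232.         165.64393939]
knob [ 0.62017999 -0.10248275  0.31173072] [[ 0.61940387 -0.10280254  0.309     ]] [[ 0.62311666 -0.1051215   0.309     ]]
```

Run:
```python
from h import *
ft,Kt,Vt=cam("top");fs,Ks,Vs=cam("scene")
T=lambda x,y:((x-6)/13+190,(y-6)/13+170)
S=lambda x,y:((x-4)/8.5+170,(y-4)/8.5+235)
for n,a,b in(("LF",T(158,370),S(463,367)),("RF",T(365,370),S(548,230))):
    print(n,tri([(Kt,Vt,a),(Ks,Vs,b)]), "res", [np.round(proj(K,V,tri([(Kt,Vt,a),(Ks,Vs,b)]))-p,2) for K,V,p in((Kt,Vt,a),(Ks,Vs,b))])
for z in(.070,.074):
  print(z,"top LF RF RR",np.round(onz(Kt,Vt,[T(158,370),T(365,370),T(360,175)],z),4).tolist())
  print(z,"scene LF LR RF",np.round(onz(Ks,Vs,[S(463,367),S(311,305),S(548,230)],z),4).tolist())
print("top edge crest z.06 L,R",onz(Kt,Vt,[T(150,460),T(398,460)],.06))
# row-wise white extent
g=ft.astype(int)
for r in range(188,209): 
    row=g[r,196:226]; print(r,' '.join('%3d'%v for v in row.min(1)))
```

```text
LF [0.58321351 0.03962115 0.07882049] res [array([[-0.08, -0.19]]), array([[0.28, 0.03]])]
RF [ 0.58267    -0.01401308  0.08011204] res [array([[-0.15, -0.37]]), array([[0.53, 0.06]])]
0.07 top LF RF RR [[0.5834, 0.0407, 0.07], [0.5824, -0.0133, 0.07], [0.6336, -0.0125, 0.07]]
0.07 scene LF LR RF [[0.5876, 0.0341, 0.07], [0.6388, 0.0325, 0.07], [0.5882, -0.0208, 0.07]]
0.074 top LF RF RR [[0.583, 0.0401, 0.074], [0.582, -0.0138, 0.074], [0.6331, -0.0129, 0.074]]
0.074 scene LF LR RF [[0.5859, 0.0367, 0.074], [0.6369, 0.0351, 0.074], [0.5865, -0.0179, 0.074]]
top edge crest z.06 L,R [[ 0.56066711  0.04451087  0.06      ]
 [ 0.55941846 -0.02064909  0.06      ]]
188  32  27  71  41  36  39  38  41  44  44  44  42  41  37  33  36  29  88  39   1 193 242 236 250 167 144 167 157 190 166
189 186 178 183 141 150 153  90  42  42  42  45  47  24  96  99  94 143 117 143 225 248 237 235 250 167 145 165 156 189 164
190 172 167 172 130 131 255 255 255 255 255 206 195 191 255 255 253 254 254 247 244 238 233 234 249 165 136 163 154 191 161
191 169 165 171 130 125 248 240 237 239 245 183 245 242 243 
[... 1471 characters left out ...]
 235 232 230 238 235 232 235 235 236 236 233 234 234 236 252 144 167 171 119 100
204 145 111 107  71 203 245 201 201 241 238 237 236 235 241 239 236 239 240 240 240 238 237 237 239 252 149 165 172 107 105
205 101 109 102 105 243 252 169 216 217 215 214 208 211 215 200 198 199 200 199 199 199 199 199 244 217 140 166 172 143 104
206 182 121 118 166 163 150 185 186 184 183 184 184 183 184 185 182 183 183 184 185 183 183 184 148 183 168 179 179 182 184
207 169 165 166 161 156 189 194 190 190 190 190 191 190 186 186 187 189 189 192 191 191 189 195 197 179 143 143 142 141 148
208  79  77  78  77  66 170 199 198 200 202 202 198 191 185 181 184 193 199 196 194 198 199 203 208 146  66  64  67  66  66
```

```bash
cat >> h.py <<'E'
from scipy.spatial.transform import Rotation as Rn
BL=np.array([.501,-.3205]);BY=-.236
TO=np.array([.623,.0105]);TY=-.007
def quat(yaw,s=1):
    y=np.array([0,0,-1.]);z=s*np.array([-np.sin(yaw),np.cos(yaw),0]);return Rn.from_matrix(np.c_[np.cross(y,z),y,z]).as_quat()
def off(o,yaw,dx,dy=0):
    c,s=np.cos(yaw),np.sin(yaw);return np.array([o[0]+c*dx-s*dy,o[1]+s*dx+c*dy])
def tp(dx,z,dy=0): return [*off(TO,TY,dx,dy),z]
E
python3 - <<'E'
from h import *
from workcell import bot, hand, kinematics, get_obs
for s in(1,-1):
    print(s,[np.round(kinematics.solve_ik(p,quat(w,s)),2) for p,w in(([*off(BL,BY,-19),.03],BY),(tp(-176,.1) if 0 else tp(-.176,.1),TY),(tp(-.074,.08),TY),(tp(-.02,.35,-.12),TY))])
E
```

```text
Traceback (most recent call last):
TypeError: unsupported operand type(s) for *: 'NoneType' and 'float'
```

Unit slip (-19 should be -.019).

Run:
```python
from h import *
from workcell import bot, hand, kinematics, get_obs
for s in(1,-1):
    for p,w in(([*off(BL,BY,-.019),.03],BY),(tp(-.176,.1),TY),(tp(-.074,.08),TY),(tp(-.02,.35,-.12),TY)):
        q=kinematics.solve_ik(p,quat(w,s));print(s,np.round(p,3),None if q is None else np.round(q,2))
```

```text
1 [ 0.483 -0.316  0.03 ] [-0.58  0.57  1.88 -0.    0.69 -1.92]
1 [0.447 0.012 0.1  ] [ 0.02  0.3   2.13 -0.    0.72 -1.54]
1 [0.549 0.011 0.08 ] [ 0.02  0.46  1.92 -0.    0.76 -1.55]
1 [ 0.602 -0.109  0.35 ] [-0.18  0.26  1.54 -0.    1.34 -1.75]
-1 [ 0.483 -0.316  0.03 ] [-0.58  0.57  1.88 -0.    0.69  1.22]
-1 [0.447 0.012 0.1  ] [ 0.02  0.3   2.13 -0.    0.72  1.6 ]
-1 [0.549 0.011 0.08 ] [ 0.02  0.46  1.92 -0.    0.76  1.6 ]
-1 [ 0.602 -0.109  0.35 ] [-0.18  0.26  1.54 -0.    1.34  1.4 ]
```

Run:
```python
from h import *
from workcell import bot, hand, kinematics, get_obs, vision
q=quat(BY,-1);p=off(BL,BY,-.019)
bot.reach([*p,.10],q)
hand.move_gripper(.046,60)
bot.servo_line([*p,.026],velocity=.12)
f0=get_obs()["wrist_force"];print(get_obs()["time_s"],f0,get_obs()["gripper_width"])
z=.026
while z>.002:
    z-=.0015;bot.servo_line([*p,z],velocity=.03)
    o=get_obs();df=o["wrist_force"]-np.array(f0)
    print(round(z,4),np.round(df,1),round(o["position"][2],4))
    if np.linalg.norm(df)>4:break
for n in("scene","top"):
    d=vision.read_camera(n);cv2.imwrite(f"pics/{n}1.png",cv2.resize(d["frame"][:,:,::-1][150:260,220:360],None,fx=5,fy=5,interpolation=cv2.INTER_CUBIC))
print(get_obs()["time_s"])
```

```text
2.8 [ 0.79122734 -0.47101777  0.8139339 ] 0.045969827771222
0.0245 [-0.8  0.7 -0.8] 0.0251
0.023 [-0.7  0.1 -1.1] 0.0231
0.0215 [-0.8  1.  -0.5] 0.0213
0.02 [-0.4  0.2 -0.5] 0.0199
0.0185 [-0.6 -0.2 -0.8] 0.0184
0.017 [-1.4  0.4 -0.7] 0.0169
0.0155 [-1.7  0.4 -0.8] 0.0154
0.014 [-2.5  2.1  9.2] 0.0147
4.9
```

View pics/scene1.png

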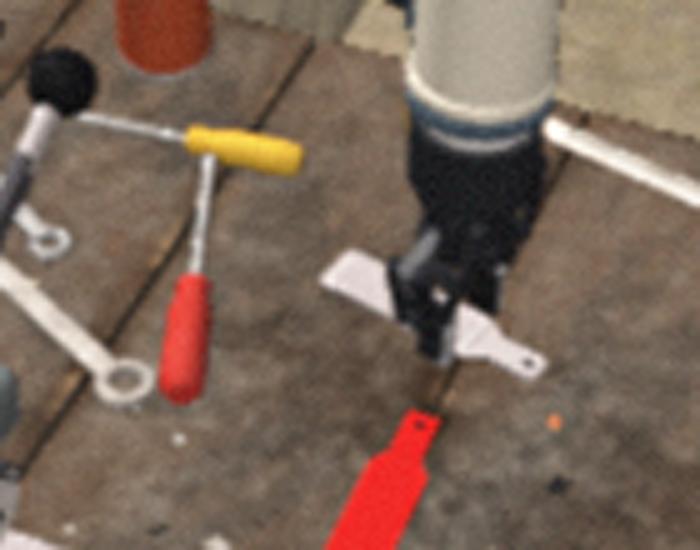

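The fingers straddle the wide part of the blade near (450,310) in the zoom, and they touch the bench at TCP z≈15 mm. Next I raise slightly, close and lift.

Run:
```python
from h import *
from workcell import bot, hand, kinematics, get_obs, vision
p=off(BL,BY,-.019)
bot.servo_line([*p,.0168],velocity=.03)
hand.move_gripper(.028,70)
o=get_obs();print(o["gripper_width"],np.round(o["wrist_force"],1),o["position"])
bot.servo_line([*p,.13],velocity=.15)
print(np.round(get_obs()["wrist_force"],1))
bot.reach(tp(-.19,.13),quat(TY,-1))
o=get_obs();print(o["gripper_width"],o["time_s"],o["position"])
for n in("scene","top"):
    d=vision.read_camera(n);np.savez(f"{n}2.npz",**d)
    f=d["frame"][:,:,::-1]
    f=f[170:300,170:320] if n=="scene" else f[170:260,180:260]
    cv2.imwrite(f"pics/{n}2.png",cv2.resize(f,None,fx=4.5 if n=="scene" else 6.5,fy=4.5 if n=="scene" else 6.5,interpolation=cv2.INTER_CUBIC))
```

```text
0.031061780165035312 [-1.3  0.2  6.5] [ 0.48254392 -0.316091    0.01716083]
[ 0.6  0.1 -1.9]
0.03083309016284696 7.6083 [0.43369077 0.01129727 0.13002274]
```

View pics/scene2.png

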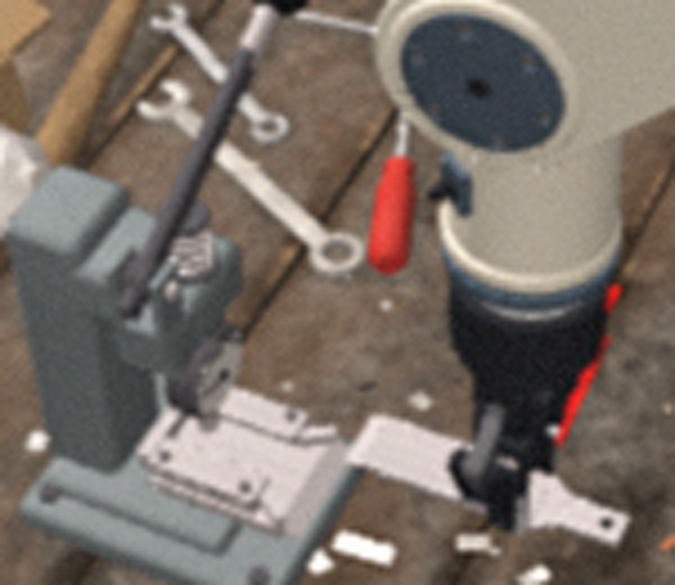

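View pics/top2.png

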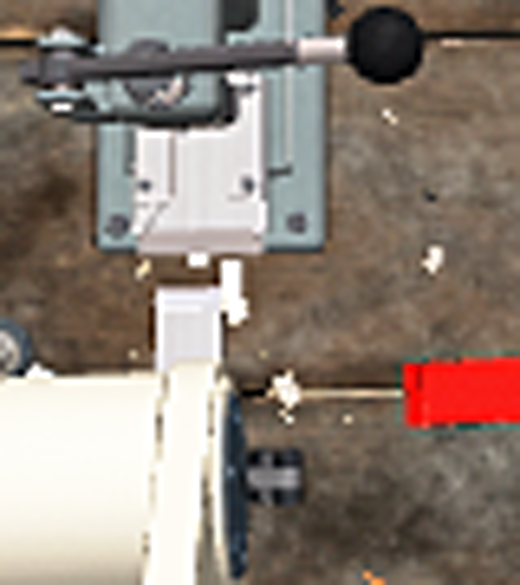

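Run:
```python
from h import *
f,K,V=cam("top","2")
g=f.astype(int).min(2)
for r in range(212,228): print(r,' '.join('%3d'%v for v in g[r,200:218]))
fs,Ks,Vs=cam("scene","2")
S=lambda x,y:((x-2)/4.5+170,(y-2)/4.5+170)
pts={"tipR":(377,416),"tipL":(348,458),"tangR":(630,515),"tangL":(615,543),"hole":(607,523)}
for k,v in pts.items(): print(k,np.round(onz(Ks,Vs,S(*v),.117),4))
cv2.imwrite("pics/sc2.png",cv2.resize(fs[250:300,240:315,::-1],None,fx=10,fy=10,interpolation=cv2.INTER_CUBIC))
```

```text
212  76 154  70  64  55  55  56  60  61  58  57  60  49  26 255 255 255  91
213  69  68  73  65  50  32  35  35  37  31  41  48  37   5 255 255 255  93
214  74  63  64  50 172 166 163 164 165 158 163 167 216 202 249 255 255  92
215  70  68  56  35 255 247 243 243 242 243 243 241 237 231 249 255 255  83
216  57  65  60  95 250 235 230 230 230 231 230 230 229 229 223 255 255 237
217  63  66  66  17 255 250 245 246 245 247 248 226 226 229 220 255 255 223
218  64  66  62  18 243 223 217 223 222 222 226 224 228 239  14 255 255 255
219  59  59  60  15 248 224 218 225 223 225 228 226 230 246  33 217 221  69
220  58  58  55   8 248 224 222 225 223 226 228 225 231 249  48  48  70  79
221  65  64  57   7 246 224 219 228 225 226 228 226 229 247  58  72  76  92
222  67  62  58  20 245 225 219 227 225 226 228 225 229 248  67  83  82  86
223  63  57  74  16 241 223 219 227 224 226 227 226 228 247  70  99 103  89
224 154  75  72  98 242 225 221 228 226 227 228 225 230 248  67  96  97  99
225  76  75  75  97 239 224 218 208 205 208 198 203 205 230  97  97 103 110
226  50  53  56  92 235 222 201 218 222 224 223 227 240 150  87  77  81  90
227 178 172 175 165 213 183 243 233 232 233 234 237 251 106 106  54  60  61
tipR [[ 0.5255 -0.0055  0.117 ]]
tipL [[0.5273 0.026  0.117 ]]
tangR [[ 3.797e-01 -1.000e-04  1.170e-01]]
tangL [[0.3806 0.0192 0.117 ]]
hole [[0.3886 0.0094 0.117 ]]
```

View pics/sc2.png

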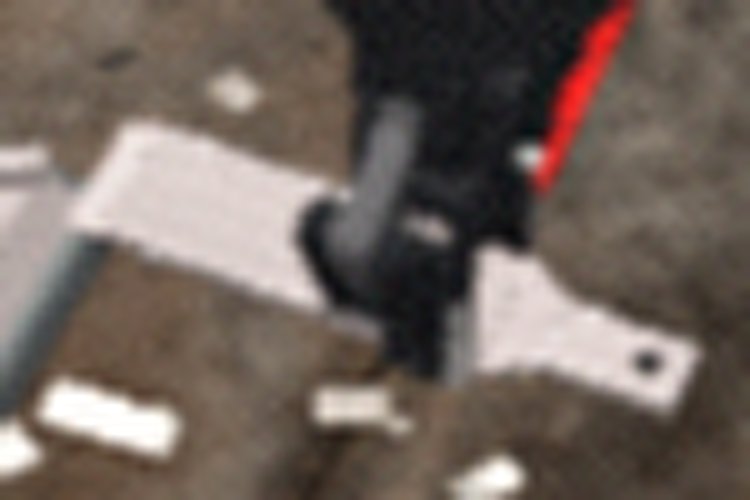

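Run:
```python
from h import *
f,K,V=cam("top","2")
print(onz(K,V,[(203.5,221),(213.5,221),(208.5,213.6)],.117))
# table white extents at z .06 (floor/flare fronts) and lip outer edges z .072
print(onz(K,V,[(200.4,203.),(220.5,203.)],.06), onz(K,V,[(200.6,193),(219.5,193)],.074))
print(onz(K,V,[(206,193)],.073))
```

```text
[[ 0.50363079  0.02786761  0.117     ]
 [ 0.50301947 -0.00474743  0.117     ]
 [ 0.52744498  0.01140178  0.117     ]]
[[ 0.56729418  0.04679378  0.06      ]
 [ 0.56597451 -0.02189151  0.06      ]] [[ 0.60011215  0.04372738  0.074     ]
 [ 0.59886429 -0.0203438   0.074     ]]
[[0.59986186 0.02556006 0.073     ]]
```

```bash
sed -i 's/^TO=.*/TO=np.array([.623,.0114]);TY=-.007/' h.py
python3 - <<'E'
from h import *
from workcell import bot, hand, kinematics, get_obs, vision
z=.0785
bot.servo_line(tp(-.175,z),velocity=.12)
f0=np.array(get_obs()["wrist_force"]);print(np.round(f0,1),get_obs()["time_s"])
x=-.175
while x<-.0765:
    x=min(x+.008,-.076);bot.servo_line(tp(x,z),velocity=.08)
    o=get_obs();df=o["wrist_force"]-f0;print(round(x,4),np.round(df,1),np.round(o["position"],4),round(o["gripper_width"],4))
    if np.linalg.norm(df)>15:break
for n in("scene","top"):
    d=vision.read_camera(n);np.savez(f"{n}3.npz",**d)
    f=d["frame"][:,:,::-1]
    f=f[200:310,170:310] if n=="scene" else f[170:260,180:260]
    cv2.imwrite(f"pics/{n}3.png",cv2.resize(f,None,fx=5,fy=5,interpolation=cv2.INTER_CUBIC))
print(get_obs()["time_s"])
E
```

```text
[-0.6  0.7 -2.3] 8.3083
-0.167 [0.  0.1 0.7] [0.4571 0.0126 0.0793] 0.031
-0.159 [ 1.  -1.7  0.7] [0.4646 0.0125 0.0788] 0.0309
-0.151 [0.9 0.2 2. ] [0.4725 0.0125 0.0786] 0.0309
-0.143 [ 0.4 -1.3  0.5] [0.4805 0.0124 0.0785] 0.0309
-0.135 [-0.2 -0.4  0.5] [0.4885 0.0123 0.0786] 0.0312
-0.127 [ 0.3 -1.8 -0.3] [0.4965 0.0123 0.0786] 0.0309
-0.119 [ 0.6 -0.1  0.1] [0.5044 0.0122 0.0785] 0.0311
-0.111 [ 0.2 -0.5 -0.6] [0.5125 0.0122 0.0786] 0.031
-0.103 [0.3 0.1 1.6] [0.5205 0.0121 0.0786] 0.0311
-0.095 [ 0.4 -1.   0.5] [0.5285 0.0121 0.0786] 0.0311
-0.087 [ 1.4 -0.8  0.3] [0.5365 0.012  0.0786] 0.031
-0.079 [ 1.  -0.9  0.2] [0.5445 0.012  0.0786] 0.0311
-0.076 [ 0.3 -1.   0.5] [0.5471 0.0119 0.0785] 0.0312
11.6583
```

View pics/scene3.png

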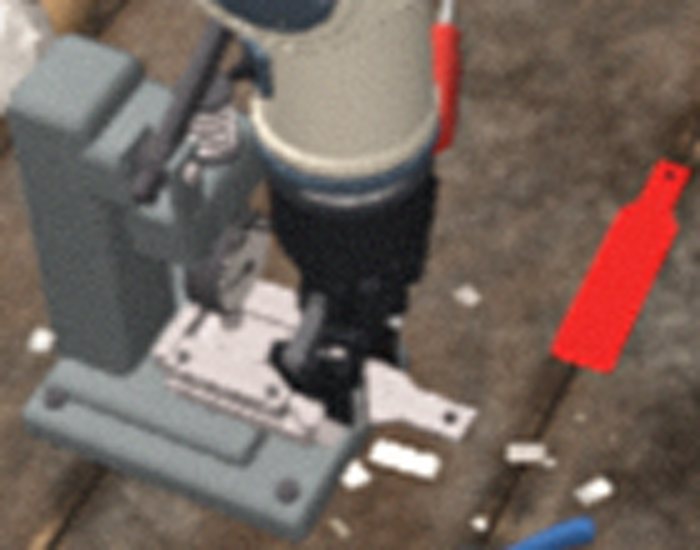

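The blade slid in with no side force. I'll continue in small steps to contact, then release.

Run:
```python
from h import *
from workcell import bot, hand, kinematics, get_obs, vision
z=.0785
f0=np.array(get_obs()["wrist_force"]);x=-.076
while x<-.066:
    x+=.001;bot.servo_line(tp(x,z),velocity=.04)
    o=get_obs();df=o["wrist_force"]-f0;print(round(x,4),np.round(df,1),np.round(o["position"],4),round(o["gripper_width"],4))
    if -df[0]>7:break
print(get_obs()["time_s"])
for n in("scene",):
    d=vision.read_camera(n);np.savez(f"{n}4.npz",**d)
    f=d["frame"][200:310,170:310,::-1]
    cv2.imwrite(f"pics/{n}4.png",cv2.resize(f,None,fx=5,fy=5,interpolation=cv2.INTER_CUBIC))
```

```text
-0.075 [-2.  -0.7  0. ] [0.5478 0.0119 0.0784] 0.031
-0.074 [-4.9 -0.8 -1.1] [0.5479 0.0119 0.0781] 0.0312
-0.073 [-7.7 -1.2  2.6] [0.548  0.0119 0.078 ] 0.0315
12.4083
```

View pics/scene4.png

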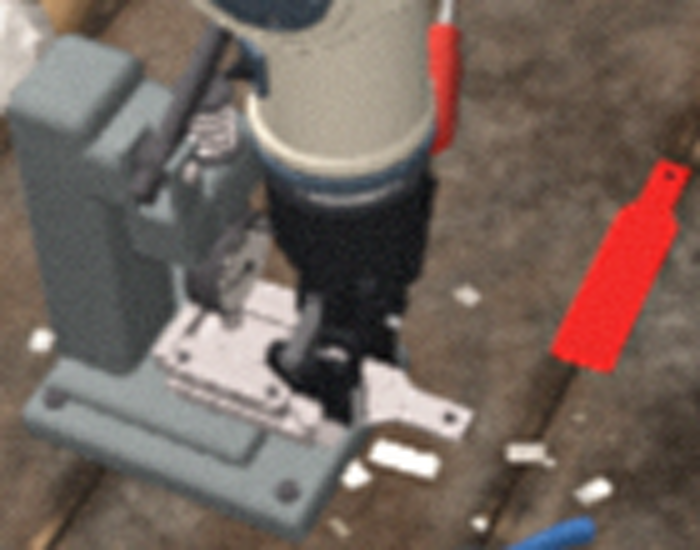

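Run:
```python
from h import *
from workcell import bot, hand, kinematics, get_obs, vision
hand.move_gripper(.055)
o=get_obs();print(np.round(o["wrist_force"],1),np.round(o["position"],4))
bot.servo_line(tp(-.080,.078),velocity=.05)
bot.servo_line(tp(-.11,.13),velocity=.15)
bot.servo_line(tp(-.18,.13),velocity=.2)
hand.move_gripper(0.0)
bot.servo_line(tp(-.18,.078),velocity=.15)
print(get_obs()["time_s"],get_obs()["gripper_width"])
f0=np.array(get_obs()["wrist_force"]);x=-.18
bot.servo_line(tp(-.152,.078),velocity=.1);x=-.152
while x<-.125:
    x+=.0015;bot.servo_line(tp(x,.078),velocity=.05)
    o=get_obs();df=o["wrist_force"]-f0;print(round(x,4),np.round(df,1),np.round(o["position"],4))
    if -df[0]>9:break
for n in("scene","top"):
    d=vision.read_camera(n);np.savez(f"{n}5.npz",**d)
    f=d["frame"][:,:,::-1]
    f=f[200:310,170:310] if n=="scene" else f[170:260,180:260]
    cv2.imwrite(f"pics/{n}5.png",cv2.resize(f,None,fx=5,fy=5,interpolation=cv2.INTER_CUBIC))
print(get_obs()["time_s"])
```

```text
[-7.8  1.1 -2.8] [0.5475 0.0121 0.0776]
15.25 -1.810999837555978e-05
-0.1505 [-0.7  1.  -0.9] [0.4721 0.0125 0.078 ]
-0.149 [-0.6 -0.5 -0.4] [0.474  0.0124 0.078 ]
-0.1475 [-0.7  0.7 -0.8] [0.4756 0.0124 0.078 ]
-0.146 [-1.   0.3 -1.2] [0.4771 0.0124 0.078 ]
-0.1445 [-0.8 -0.1 -1. ] [0.4786 0.0124 0.078 ]
-0.143 [-1.  -0.1 -1.6] [0.4801 0.0124 0.078 ]
-0.1415 [-4.8 -0.2  0.1] [0.4806 0.0124 0.0778]
-0.14 [-8.5 -0.1  3.3] [0.4808 0.0124 0.0775]
-0.1385 [-12.5   0.4   5.2] [0.4809 0.0123 0.0772]
18.0333
```

View pics/scene5.png

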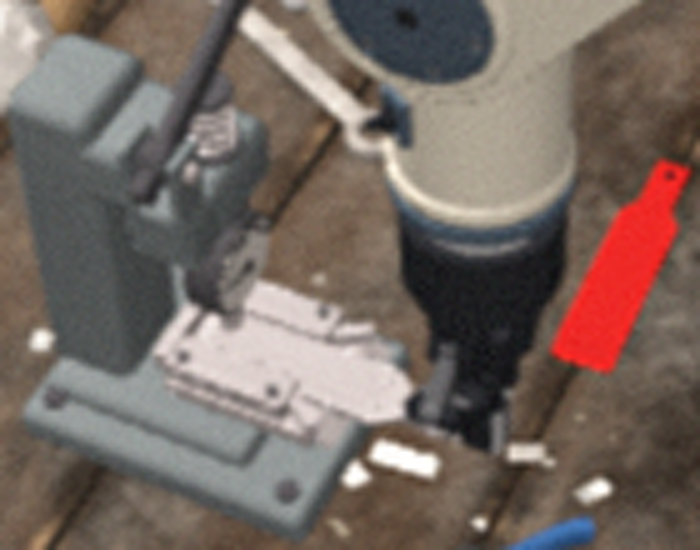

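View pics/top5.png

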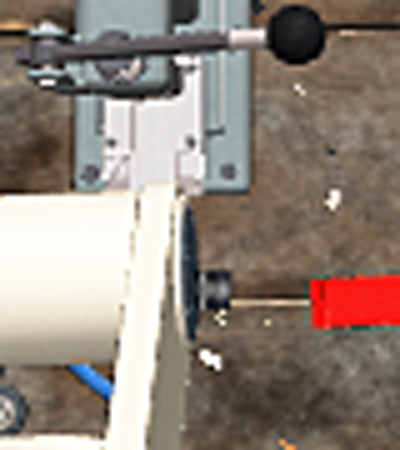

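Contact came where a fully home blade should be: tang end ≈0.4915, so tip ≈0.6415 against an expected stop of 0.643. Next is the lever.

Run:
```python
from h import *
from workcell import bot, hand, kinematics, get_obs, vision
q=quat(TY,-1)
bot.servo_line(tp(-.16,.078),velocity=.1)
d=vision.read_camera("scene");
bot.servo_line(tp(-.20,.20),velocity=.25)
d=vision.read_camera("scene");np.savez("scene6.npz",**d)
bot.reach(tp(-.20,.40,-.113),q)
KX=.6205
bot.reach([KX,-.1025,.385],q)
bot.servo_line([KX,-.1025,.352],velocity=.1)
bot.dwell(.2)
f0=np.array(get_obs()["wrist_force"]);z=.352;print(get_obs()["time_s"],np.round(f0,1))
while z>.330:
    z-=.002;bot.servo_line([KX,-.1025,z],velocity=.05)
    o=get_obs();df=o["wrist_force"]-f0;print(round(z,4),np.round(df,1),np.round(o["position"],4))
    if df[2]>3:break
for n in("scene","top"):
    d=vision.read_camera(n);np.savez(f"{n}7.npz",**d)
    f=d["frame"][:,:,::-1]
    f=f[120:310,150:340] if n=="scene" else f[140:240,180:280]
    s=3.1 if n=="scene" else 5
    cv2.imwrite(f"pics/{n}7.png",cv2.resize(f,None,fx=s,fy=s,interpolation=cv2.INTER_CUBIC))
print(get_obs()["time_s"])
f=np.load("scene6.npz")["frame"][200:310,170:310,::-1];cv2.imwrite("pics/scene6.png",cv2.resize(f,None,fx=5,fy=5,interpolation=cv2.INTER_CUBIC))
```

```text
21.5833 [-1.   0.3 -0.6]
0.35 [1.3 0.5 0.2] [ 0.6205 -0.1025  0.3499]
0.348 [ 1.  -0.   1.3] [ 0.6204 -0.1025  0.3477]
0.346 [ 0.8 -0.5  0. ] [ 0.6204 -0.1025  0.3458]
0.344 [ 1.  -0.7  0.5] [ 0.6204 -0.1025  0.3438]
0.342 [ 0.4 -0.8  3.9] [ 0.6207 -0.1026  0.3426]
22.9333
```

View pics/scene7.png

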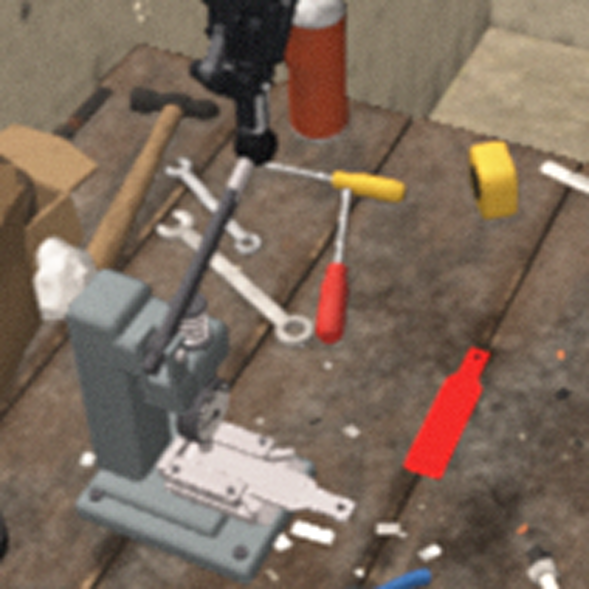

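View pics/top7.png

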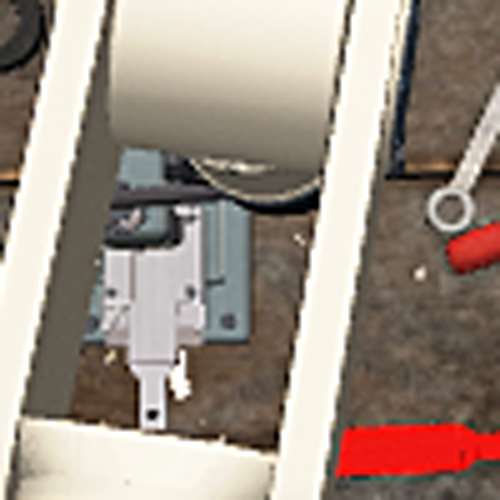

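View pics/scene6.png

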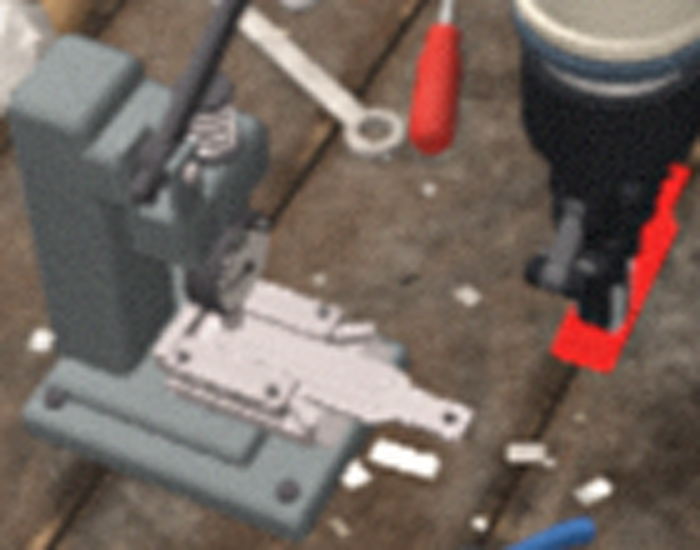

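The top view shows the blade seated straight in the slot, tang hole at (152,413). The fingertips rest on the knob at about (256,145) in the scene view. Next I press along the arc.

Run:
```python
from h import *
from workcell import bot, hand, kinematics, get_obs, vision
KX=.6207;f0=np.array([0,0,-.3])
def pos(th,dz=0):
    a=.45-th;return [KX+.0008*th/.45*-1,.0514-.17*np.cos(a)-.001,.235+.17*np.sin(a)+.034-dz]
def ang(z):return .45-np.arcsin((z-.034-.235)/.17)
for th in(.08,.16,.24,.32,.39,.44):
    bot.servo_line(pos(th,.0015),velocity=.06)
    o=get_obs();print(th,round(ang(o["position"][2]),3),np.round(o["wrist_force"],1),np.round(o["position"],4))
dz=.0015
for k in range(6):
    e=.45-ang(get_obs()["position"][2])
    if abs(e)<.006:break
    dz+=e*.17;bot.servo_line(pos(.45,dz),velocity=.05);bot.dwell(.2)
    o=get_obs();print(round(dz,4),round(ang(o["position"][2]),3),np.round(o["wrist_force"],1),np.round(o["position"],4))
d=vision.read_camera("scene");np.savez("scene8.npz",**d);f=d["frame"][:,:,::-1]
cv2.imwrite("pics/scene8.png",cv2.resize(f[150:310,160:340],None,fx=3.6,fy=3.6,interpolation=cv2.INTER_CUBIC))
cv2.imwrite("pics/dial8.png",cv2.resize(f[235:270,195:240],None,fx=16,fy=16,interpolation=cv2.INTER_CUBIC))
print(get_obs()["time_s"])
```

```text
0.08 0.086 [-0.8 -3.1  6.7] [ 0.6208 -0.1091  0.3295]
0.16 0.166 [-0.9 -3.3  6.3] [ 0.6209 -0.1135  0.3167]
0.24 0.245 [-0.2 -5.   6.9] [ 0.6208 -0.1169  0.3035]
0.32 0.323 [-0.3 -4.6  7.9] [ 0.6209 -0.1193  0.2905]
0.39 0.391 [-0.1 -6.1  9.3] [ 0.6211 -0.1207  0.279 ]
0.44 0.441 [ 0.7 -5.8 10.5] [ 0.621  -0.1209  0.2706]
0.0031 0.458 [ 0.9 -7.1 10.6] [ 0.621  -0.1211  0.2677]
0.0017 0.45 [-0.9 -5.9 10.6] [ 0.621  -0.121   0.2691]
26.0333
```

View pics/scene8.png

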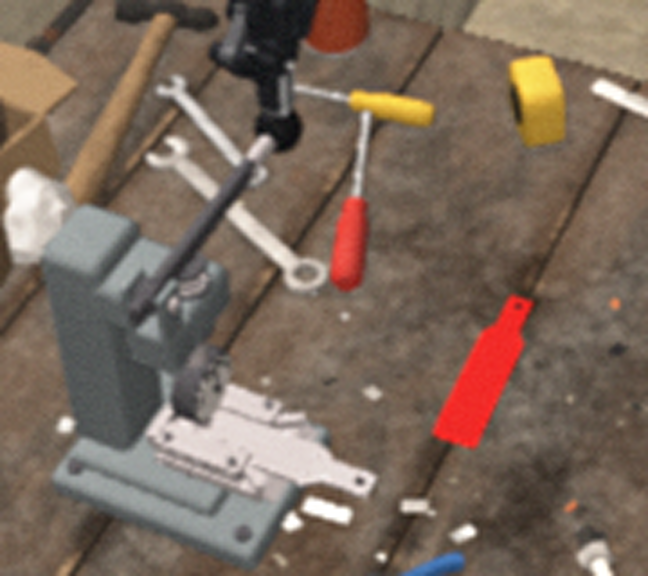

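View pics/dial8.png

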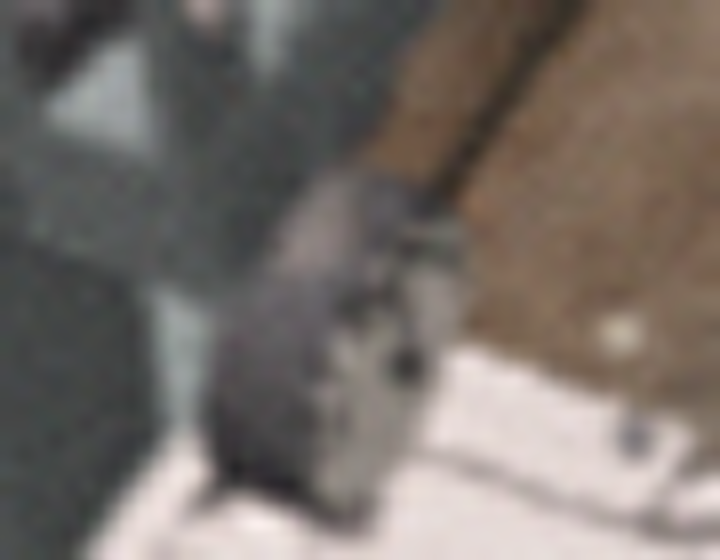

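Run:
```python
from h import *
ims=[]
for t,(y,x) in(("7",(236,200)),("8",(240,203))):
    f=cam("scene",t)[0][:,:,::-1][y:y+28,x:x+24]
    g=cv2.resize(f,None,fx=16,fy=16,interpolation=cv2.INTER_LANCZOS4).astype(float)
    ims.append(np.clip((g-30)*1.6,0,255).astype(np.uint8))
cv2.imwrite("pics/dcmp.png",np.hstack(ims))
```

```text
(no output)
```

View pics/dcmp.png

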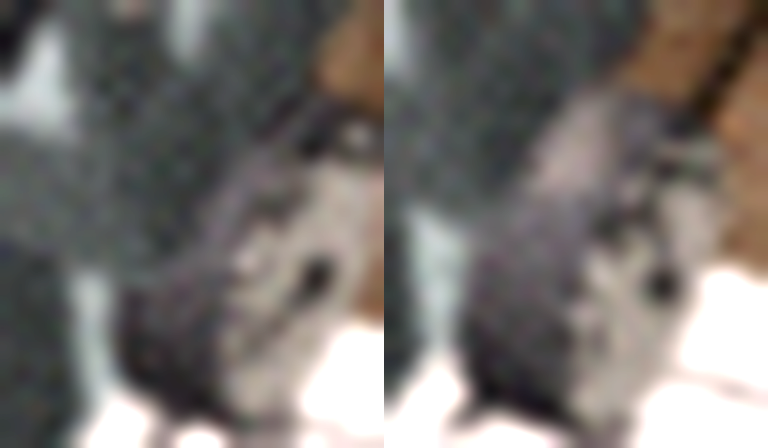

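At rest the pointer trace ran from the hub (315,275) to the lower left. Now it runs from the hub (662,285) nearly straight up towards the black arc. I'll check that it holds, then hand in.

Run:
```python
from h import *
from workcell import bot, get_obs, hand_in
bot.dwell(.8)
o=get_obs();print(np.round(o["position"],4),np.round(o["wrist_force"],1),o["time_s"],.45-np.arcsin((o["position"][2]-.269)/.17))
hand_in()
```

```text
[ 0.621  -0.121   0.2691] [-1.4 -5.9  9.9] 26.8333 0.44961406310784374
the job is handed in; nothing more can be done
```

I slid the scraper blade bevel-first into the tester slot until it hit the end stop and let go. I then pressed the lever level and handed in while still holding it there, at 26.8 s on the robot's clock.

**Blade home:** After letting go, I pushed the tang with closed fingers up to about 12 N. It resisted right away. The contact point puts the cutting edge at x ≈ 0.6415, where I expected the stop at ≈ 0.643, which is within the camera error.

**Lever:** It held steady over the last 0.8 s at about 0.450 rad. That figure is worked out from the fingertip height. The vertical push was about 10–10.6 N, close to the stated 11 N when level. About 6 N of sideways friction also acted on the fingertips.

**Dial:** In the enlarged camera view the pointer left its lower-left rest and now stands nearly upright, towards the black arc. The dial spans only a few pixels and is seen at an angle, so this is a coarse check, though it agrees with the push and the lever angle.

**Camera disagreement:** The two cameras differed by about 3–4 mm on positions. I averaged them and corrected against the gripped blade before inserting it. The gripper also read 31 mm on the 34 mm wide blade, which I did not explain, but it caused no trouble.

The arm did not touch the other tools or the red look-alike.

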